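Set the batch drum to 7 and mark the blank

TASK

Mark the wooden blank with batch number 7: roll the numbering drum by its black rubber rim until the 7 stands in the middle of the little window, pressing on the drum gently, never harder than 20 N. Only then push the red knob of the press fully down to its stop and let it come all the way up again. Leave the other things on the bench where they are, and leave the 7 in the middle of the window.

Things in the scene. Friction and masses are not known exactly. Their poses are not given: they have to be found in the camera images.
- press: Grey and green numbering press screwed to the bench; origin at the centre of its underside. Its y axis runs along the drum's axis towards the red knob, x across the drum. Base plate 170 (x) by 310 (y) by 16 mm. Green drum housing at y -0.139 to -0.011, 108 mm in x, 56 mm high. The C-frame under the knob spans x -0.08 to 0.025, y 0.05 to 0.12, top 136 mm high.
- rim (a point): Nominal place to roll the drum: top line of the black rubber rim, midway along it, at (0, -0.102, 0.126) of the press; axes as the press. Rim: cylinder of radius 42 mm, axis along y, 54 mm long (27 either side), bare on top. The point is fixed to the press: the real top lies up to 6 mm above or below it, differently at each start, so feel for it.
- window (a point): Nominal middle of the window in the dark steel hood (true height as for the rim); axes as the press. The hood begins 30 mm from point rim along y and stands up to 14 mm above the rim. Opening 22 mm round the drum by 24 mm along it, leaning 0.35 rad from upright to the press's +x, yellow bar at two edges. Numerals black on white, 16 mm high, 26 mm apart, upright seen from +x.
- drum (a joint): Turn of the drum, rad. The numeral n stands in the middle of the window at n x 0.6283 (0 to 9; the 7 at 4.398). It grows, and the numerals count up, when the top of the rim moves along the press's +x. Stops at -0.3 and 5.95. Starts between numerals 3.5 and 5.5. The 7 counts as in the middle within 0.1 rad (4 mm).
- knob (a joint): Travel of the red knob, m: 0 is up, 0.008 is fully down. Springs back up; needs about 3.5 N to start and 9 N at the stop.
- knob_top (a point): Centre of the top face of the red knob, 46 mm across, 184 mm above the bench when up; pressed straight down.
- wax_tin_mid (a point): Bystander: round wax tin standing, 74 mm across, 95 mm high. Point at its centre.
- tape_roll_mid (a point): Bystander: roll of masking tape lying flat, 84 mm across, 22 mm high. Point at its centre.
- mallet_mid (a point): Bystander: carver's round mallet lying, head 72 mm across and 100 mm long along its x, handle to its -x, 168 mm from this point to the handle's end. Point at the head's centre.
- tape_measure_mid (a point): Bystander: yellow tape measure, 70 x 45 x 40 mm high. Point at its centre.
- drum_axis (a point): Nominal middle of the drum's axis, at (0, -0.07, 0.084) of the press (real height up to 6 mm off, as for the rim). The drum sits on a spring and yields straight down 1 mm per 7 N. It turns stiffly, 6 N at the rim, and stays where left; the rubber grips with about 0.7 to 1 times the pressing force, so a finger pressing with less than about 6 to 9 N slips.

How it is judged:
On the way, in this order (a step that is already met when the one before it is completed fails the run):
1. the drum is rolled until the 7 rests in the middle of the window (within 0.1 rad), the knob still up (value of joint drum between 4.2982 and 4.4982 rad and velocity of joint drum between -0.1 and 0.1 rad/s and value of joint knob below 0.002 m), for 0.3 s.
2. the knob is pushed fully down (at least 7 of 8 mm) with the 7 in the window (value of joint drum between 4.2982 and 4.4982 rad and value of joint knob above 0.007 m), for 0.1 s.
At the end, for the whole second after the job is handed in: The 7 stands in the middle of the window (drum at 4.398 within 0.1 rad), the knob is up again (within 1 mm), and wax tin, tape roll, mallet and tape measure are within 30 mm of where they were (value of joint drum between 4.2982 and 4.4982 rad and value of joint knob below 0.001 m and distance of each of wax_tin_mid, tape_roll_mid, mallet_mid, tape_measure_mid from where it was at the start of the episode below 0.03 m); the robot touches nothing.
It fails at once if the drum is pressed too hard (more than 22 N) (contact force between the fingers and drum above 22 N).
It fails at once if the knob is pushed down (past 4 mm) while the 7 is not in the window (value of joint knob above 0.004 m and not (value of joint drum between 4.2782 and 4.5182 rad)).
It fails at once if a bystander is disturbed (moved more than 30 mm) (distance of any of wax_tin_mid, tape_roll_mid, mallet_mid, tape_measure_mid from where it was at the start of the episode above 0.03 m).
It also fails if it takes over 67 s, if anything falls off the work surface, if the arm or the gripper's body presses on something with over 40 N, if the wrist force passes 120 N, or if a joint passes its speed limit or range.

ROBOT

A 6-joint arm with a two-finger parallel gripper is mounted at the origin on the work surface. World frame = base frame: x ahead of the robot, y to its left, z up, the work surface at z = 0. Lengths are in m, angles in rad, forces in N, time in s.
With the tool pointing down it reaches from about 0.25 to 0.725 m from the base axis. Payload 4 kg.
Tool frame: the origin (TCP) lies midway between the tips of the shut fingers; the grasp point (between the pads) lies bot.tcp_to_grasp behind it (bot.tcp_to_grasp is the distance from the TCP to the grasp point, in m); z points along the fingers, y is the line along which they close (so a half turn about z gives the same grasp; the last joint's range is limited). The gripper opens to 85 mm and grips with 20 to 120 N. Pads are 22 mm wide; open, the fingers measure 114 mm over their backs; the gripper's body (76 mm by 85 mm) begins 54 mm behind the grasp point. The pads swing forward as they close: fully open they stand 13 mm farther back than shut.
Start: joints at [1.165, 0.241, 0.005, 1.335, 0, 1.571], TCP at [0.197, 0.459, 0.231] pointing down, gripper open.
Joint ranges: [-2.72, 2.72], [-1.05, 1.87], [-1.09, 1.28], [-1.99, 2.15], [-1.42, 1.44], [-3.14, 3.14]. Speed limits (rad/s): [2.79, 2.79, 3.14, 3.14, 3.14, 3.14].

INTERFACE

Orientations are given as a unit quaternion [x, y, z, w].
In Python, from workcell import readout, camera, bot gives the robot as it stands. The module is installed in compiled form; this text tells all that it offers.
- The arm moves only by the tool jog_arm, never from a script. Its argument "motion" is a list of rows, each an object of numbers: "x", "y", "z": the shift along the tool's x, y, z in mm; "spin": the turn about the tool's z in degrees; "fingers": the closure, from -1 (fully open) to 1 (shut). A call has 1 to 8 rows; each row is the pose to reach, as a shift and turn from the pose commanded when the call began, along the tool's axes at that moment; what a row does not reach only later rows make up. A row lasts 1/8 s, in which the tool goes at most 62.5 mm and 10.7 degrees, less where a joint would pass 70% of its speed; a pose out of reach is approached as far as the arm can. A call with a gripper value outside its range is refused whole. The fingers move at their own pace and stop on an object; the grip force is fixed at half the most. Time passes only in rows, so rows that repeat a pose let the fingers close. It gives the time, the measured TCP pose, the force, the opening and the grip force at its end, in the units of the state.
- readout.get_obs(): the state, without advancing time (a new reading comes with each control period).
- camera(name): name is "scene" or "side" or "wrist"; returns a dict with "pixels" (400x640x3 uint8, red, green, blue), "K" (3x3 intrinsics, pixels), "dist" ([k1, k2, p1, p2, k3] as OpenCV has them; the pictures are not rectified), "rvec" (rotation vector, rad) and "tvec" (3), from world to camera coordinates, as OpenCV has them. Camera axes: x right, y down, z forward; pixel columns grow to the right and rows downward; lengths in m; the calibration is good to about 2 mm. A picture is of the moment at which its call begins. There is no depth.
- bot.job_done(): hands the job in; it is judged then, once.
The state is a dict: "clock": time; "joint_pos": joint angles; "joint_vel": joint speeds; "tau": joint torques, N m; "eef_pos": TCP position; "tool_rot": TCP orientation; "ft_force": force on the tool from outside, world axes, zero at the start; "ft_torque": the same for the moment, N m; "grip_width": finger opening in m; "grasp_force": force on a finger pad.
Only numpy, scipy, OpenCV 4.12 (cv2) and the standard library are available. Lean on these libraries where they do the work, as an engineer would, in place of code of your own. Each camera call takes 0.05 s, during which the arm holds its last target. There are 200 camera calls.

## Working session

There is one attempt and no reset: what is moved stays moved. The work goes in short steps, Python scripts to look and compute and a tool call to move; the robot and the scene stay as the last step left them, time stands still between calls to the robot, and variables do not carry over. Pictures are saved under pics/ and viewed, at most 10 in all, crops included, and the job is handed in when it is done.

Besides the shell and the picture viewer there is one more tool, called after "Emit:" in YAML: its name, and indented under it one key for each argument. jog_arm: Moves the arm, as the interface text tells. Its arguments: {"type":"object","properties":{"motion":{"type":"array"}},"required":["motion"]}

```bash
mkdir -p pics; python3 - <<'E'
from workcell import readout,camera,bot
import cv2,numpy as np
o=readout.get_obs()
for k in o: print(k,np.round(o[k],4))
for n in("scene","side"):
    c=camera(n); cv2.imwrite(f"pics/{n}0.png",c["pixels"][:,:,::-1]); print(n,c["K"].round(1).tolist(),c["dist"],(-cv2.Rodrigues(c["rvec"])[0].T@np.array(c["tvec"]).reshape(3)).round(3))
E
```

```text
clock 0.0
joint_pos [1.165  0.2414 0.0037 1.3352 0.     1.5708]
joint_vel [ 0.0016 -0.     -0.0002 -0.      0.0021 -0.0009]
tau [-9.00000e-04 -3.72318e+01  2.52410e+01  1.69000e-02  1.00000e-04
  0.00000e+00]
eef_pos [0.1971 0.4588 0.2304]
tool_rot [ 2.015e-01  9.795e-01 -1.000e-03 -2.000e-04]
ft_force [-0.5737  0.0991 -0.4798]
ft_torque [-0.0362 -0.0233  0.0177]
grasp_force 0.0
grip_width 0.0853
scene [[399.5, 0.0, 321.6], [0.0, 399.5, 199.0], [0.0, 0.0, 1.0]] [-0.01956128  0.          0.          0.          0.        ] [1.07  0.753 0.704]
side [[367.3, 0.0, 322.4], [0.0, 367.3, 201.7], [0.0, 0.0, 1.0]] [-0.00750401  0.          0.          0.          0.        ] [0.546 0.65  0.672]
```

View pics/scene0.png

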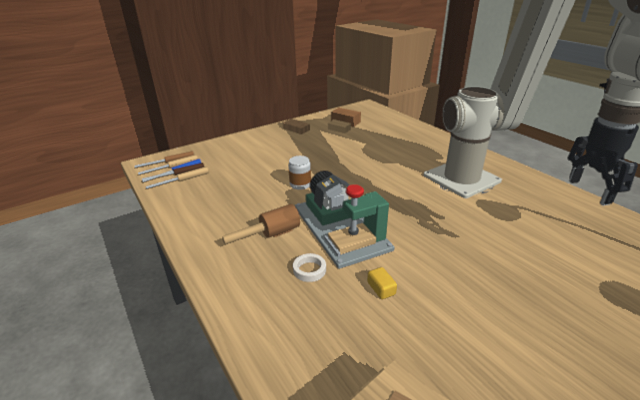

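View pics/side0.png

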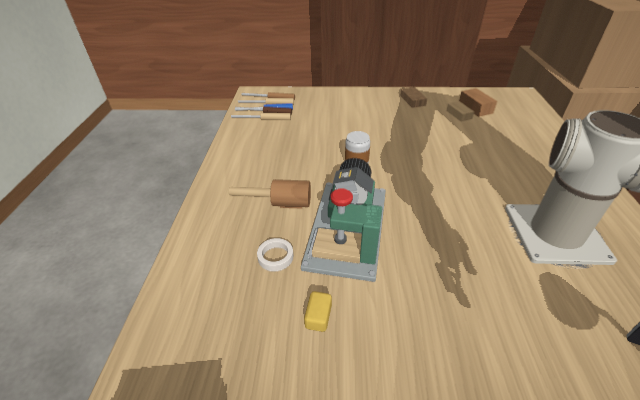

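The scene view has the press in the middle: red knob at (355,191), drum at (325,187), wax tin right behind the drum at (299,172). In the side view the knob is at (342,197), the drum at (355,172), the tin at (358,148) and the plate's near corners at about (304,270) and (376,277). I'll enlarge it for corner picks.

```bash
cat >h.py <<'E'
import cv2,numpy as np
from workcell import readout,camera,bot
def cam(n):
    c=camera(n); c["R"]=cv2.Rodrigues(np.array(c["rvec"],float))[0]; c["t"]=np.array(c["tvec"],float).reshape(3); c["o"]=-c["R"].T@c["t"]; return c
def ray(c,uv):
    p=cv2.undistortPoints(np.array([[uv]],float),c["K"],np.array(c["dist"]))[0,0]
    return c["R"].T@np.array([p[0],p[1],1.])
def onz(c,uv,z):
    d=ray(c,uv); return c["o"]+d*(z-c["o"][2])/d[2]
def tri(c1,u1,c2,u2):
    d1,d2=ray(c1,u1),ray(c2,u2); s=np.linalg.lstsq(np.c_[d1,-d2],c2["o"]-c1["o"],rcond=None)[0]
    a,b=c1["o"]+s[0]*d1,c2["o"]+s[1]*d2; return (a+b)/2,np.linalg.norm(a-b)
def proj(c,P): return cv2.projectPoints(np.array(P,float).reshape(-1,3),np.array(c["rvec"],float),c["t"],c["K"],np.array(c["dist"]))[0][:,0]
def blob(c,lo,hi):
    m=cv2.inRange(cv2.cvtColor(c["pixels"],cv2.COLOR_RGB2HSV),lo,hi); n,l,s,ce=cv2.connectedComponentsWithStats(m); i=1+np.argmax(s[1:,4]); return ce[i],s[i]
E
python3 - <<'E'
from h import *
a,b=cam("scene"),cam("side")
ra,rb=blob(a,(0,200,120),(5,255,255)),blob(b,(0,200,120),(5,255,255))
print(ra,rb,tri(a,ra[0],b,rb[0]),onz(a,ra[0],.18),onz(b,rb[0],.18))
I=b["pixels"][150:290,290:400,::-1]; J=a["pixels"][160:270,280:400,::-1]
cv2.imwrite("pics/c1.png",cv2.resize(I,None,fx=4,fy=4,interpolation=cv2.INTER_CUBIC))
cv2.imwrite("pics/c2.png",cv2.resize(J,None,fx=5,fy=5,interpolation=cv2.INTER_CUBIC))
E
```

```text
Traceback (most recent call last):
  File "h.py", line 15, in blob
    m=cv2.inRange(cv2.cvtColor(c["pixels"],cv2.COLOR_RGB2HSV),lo,hi); n,l,s,ce=cv2.connectedComponentsWithStats(m); i=1+np.argmax(s[1:,4]); return ce[i],s[i]
                                                                                                                        ~~~~~~~~~^^^^^^^^^
ValueError: attempt to get argmax of an empty sequence
```

```bash
python3 - <<'E'
from h import *
a,b=cam("scene"),cam("side")
print(cv2.cvtColor(a["pixels"],cv2.COLOR_RGB2HSV)[189:192,355])
I=b["pixels"][150:290,290:400,::-1]; J=a["pixels"][160:270,280:400,::-1]
cv2.imwrite("pics/c1.png",cv2.resize(I,None,fx=4,fy=4,interpolation=cv2.INTER_CUBIC))
cv2.imwrite("pics/c2.png",cv2.resize(J,None,fx=5,fy=5,interpolation=cv2.INTER_CUBIC))
L,H=(172,180,90),(180,255,255)
ra,rb=blob(a,L,H),blob(b,L,H)
print(ra,rb,tri(a,ra[0],b,rb[0]),onz(a,ra[0],.18),onz(b,rb[0],.18))
E
```

```text
[[  1 193 188]
 [  1 194 188]
 [  1 195 187]]Traceback (most recent call last):
  File "<stdin>", line 8, in <module>
  File "h.py", line 15, in blob
    m=cv2.inRange(cv2.cvtColor(c["pixels"],cv2.COLOR_RGB2HSV),lo,hi); n,l,s,ce=cv2.connectedComponentsWithStats(m); i=1+np.argmax(s[1:,4]); return ce[i],s[i]
                                                                                                                        ~~~~~~~~~^^^^^^^^^
    return _wrapfunc(a, 'argmax', axis=axis, out=out, **kwds)
    return bound(*args, **kwds)
ValueError: attempt to get argmax of an empty sequence
```

View pics/c1.png

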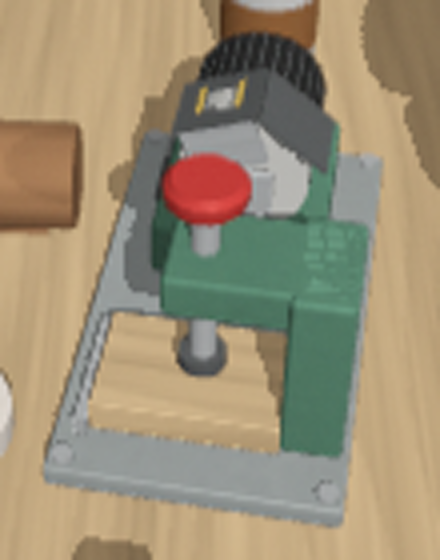

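View pics/c2.png

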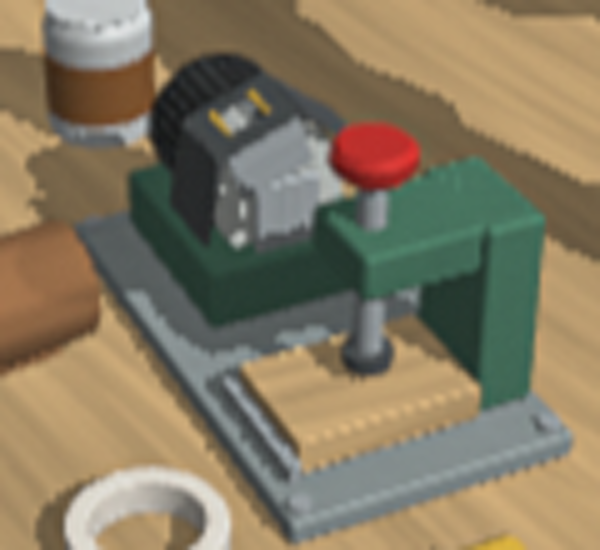

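The crops show the plate's top corners: side (301.8,266), (374.5,278), (385,190); scene (338,263.5), (394,247), (296.5,205). I'll work out the pose from these and check it against the knob and the plate size.

```bash
cat >> h.py <<'E'
def press2w(P,o,th): 
    c,s=np.cos(th),np.sin(th); P=np.atleast_2d(P); return P@np.array([[c,s,0],[-s,c,0],[0,0,1]])+np.array([o[0],o[1],0])
E
python3 - <<'E'
from h import *
from scipy.optimize import least_squares
a,b=cam("scene"),cam("side")
L,H=(0,170,60),(4,255,255)
ra,rb=blob(a,L,H),blob(b,L,H)
print(ra[1],rb[1],tri(a,ra[0],b,rb[0]))
picks=[(b,(301.75,266.25),(.085,.155)),(b,(374.5,278.25),(-.085,.155)),(b,(385.25,190),(-.085,-.155)),
(a,(338,263.6),(.085,.155)),(a,(394.2,247.4),(-.085,.155)),(a,(296.4,205.2),(.085,-.155))]
W=[onz(c,u,.016) for c,u,_ in picks]
for w,p in zip(W,picks): print(w.round(4),p[2])
f=lambda q:np.concatenate([press2w([*p[2],0.],q[:2],q[2])[0][:2]-w[:2] for w,p in zip(W,picks)])
r=least_squares(f,[W[0][0],W[0][1]-.1,0.]); q=r.x; print("pose",q.round(4),"res",r.fun.round(4))
for n,P in dict(rim=(0,-.102,.126),axis=(0,-.07,.084),winZ=(0,-.07,.126)).items(): print(n,press2w(P,q[:2],q[2]).round(4))
for n in("a","b"):
    c=dict(a=a,b=b)[n]; print(n,proj(c,press2w([(0,-.102,.126),(0,-.129,.126),(0,-.075,.126)],q[:2],q[2])).round(1).tolist())
np.save("q.npy",q)
# knob top ellipse
print(onz(a,ra[0],.177),onz(b,rb[0],.177), press2w((0,.085,.184),q[:2],q[2]))
m,_=blob(b,(22,150,100),(30,255,255)),0;print("tapem",onz(b,m[0],.02))
E
```

```text
[347 185  17  13 172] [331 189  21  17 280] (array([0.53616811, 0.07595912, 0.17591634]), np.float64(0.00033709738770032217))
[0.6212 0.1312 0.016 ] (0.085, 0.155)
[0.4602 0.1598 0.016 ] (-0.085, 0.155)
[ 0.41  -0.141  0.016] (-0.085, -0.155)
[0.6248 0.1289 0.016 ] (0.085, 0.155)
[0.4644 0.1619 0.016 ] (-0.085, 0.155)
[ 0.5758 -0.1642  0.016 ] (0.085, -0.155)
pose [ 0.5174 -0.0049 -0.1671] res [ 0.0059  0.0027 -0.0008  0.0023 -0.0021 -0.0025  0.0023  0.0049 -0.005
  0.0002 -0.0003 -0.0076]
rim [[ 0.5005 -0.1054  0.126 ]]
axis [[ 0.5058 -0.0739  0.084 ]]
winZ [[ 0.5058 -0.0739  0.126 ]]
a [[326.5, 175.1], [322.8, 171.1], [330.4, 179.2]]
b [[354.7, 165.0], [356.2, 158.9], [353.2, 171.4]]
[0.5371503  0.07707569 0.177     ] [0.53617812 0.07746752 0.177     ] [[0.53158685 0.07895247 0.184     ]]
tapem [0.58374355 0.25591118 0.02      ]
```

The pose is consistent: plate residuals are within 8 mm, and the knob triangulates at z 0.176 with 0.3 mm ray gap. Now I'll move above the rim with the fingers shut.

Emit:
jog_arm:
  motion:
    - {"x": -55,"y": -44,"z": 0,"fingers": 1}
    - {"x": -100,"y": -80,"z": 0,"fingers": 1}
    - {"x": -145,"y": -116,"z": 0,"fingers": 1}
    - {"x": -190,"y": -152,"z": 0,"fingers": 1}
    - {"x": -235,"y": -188,"z": 0,"fingers": 1}
    - {"x": -280,"y": -224,"z": 0,"fingers": 1}
    - {"x": -325,"y": -260,"z": 0,"fingers": 1}
    - {"x": -370,"y": -296,"z": 0,"fingers": 1}

```text
validation failed for argument at $.mo...
```

Emit:
jog_arm:
  motion:
    - {"x": -40,"y": -32,"z": 0,"fingers": 1}
    - {"x": -80,"y": -64,"z": 0,"fingers": 1}
    - {"x": -115,"y": -90,"z": 0,"fingers": 1}
    - {"x": -132,"y": -103,"z": 0,"fingers": 1,"spin": -7}
    - {"x": -132,"y": -103,"z": 0,"fingers": 1,"spin": -13.7}
    - {"x": -132,"y": -103,"z": 0,"fingers": 1,"spin": -13.7}

```text
validation failed for argument at $.mo...
```

```bash
python3 - <<'E'
from h import *
o=readout.get_obs(); print({k:np.round(o[k],4).tolist() for k in("clock","eef_pos","tool_rot","ft_force","grip_width")},bot.tcp_to_grasp)
c=cam("wrist"); cv2.imwrite("pics/w1.png",c["pixels"][:,:,::-1]); print(c["o"],c["R"][2])
q=np.load("q.npy"); print(proj(c,press2w([(0,-.102,.126),(.0144,-.06,.1235),(0.005,.085,.184)],q[:2],q[2])))
E
```

```text
{'clock': 0.4, 'eef_pos': [0.1973, 0.4593, 0.2312], 'tool_rot': [0.2015, 0.9795, -0.0002, -0.0], 'ft_force': [0.6594, 0.2246, -0.4472], 'grip_width': 0.0852} 0.0187
[0.12960743 0.4874445  0.37336632] [ 0.26725023 -0.11507475 -0.95673148]
[[ 68.05312295 501.26916955]
 [ 95.56510096 504.02446054]
 [155.95261914 547.90886588]]
```

View pics/w1.png

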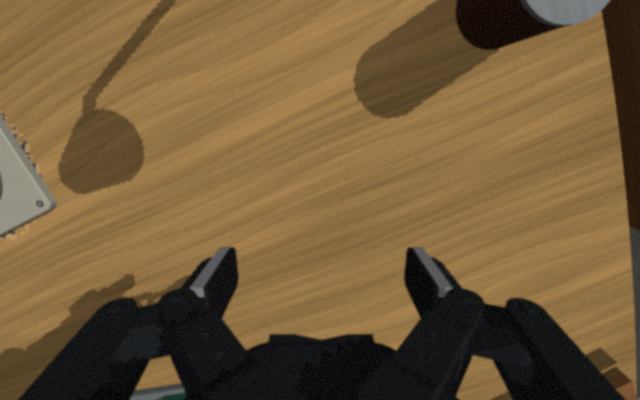

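The arm is still at the start: the moves were refused by validation, so I'll give every key in each row. The wrist view shows the open fingers at the bottom, with the camera looking from the tool's +x side. I'll therefore approach the rim turned half around, so the wrist camera sees the window from the press's +x.

Emit:
jog_arm:
  motion:
    - {"x": -55,"y": -44,"z": 0,"spin": 0,"fingers": 1}

```text
clock: 0.57
eef_pos: [0.2264, 0.4063, 0.2309]
tool_rot: [0.199, 0.98, 0.001, 0.0]
ft_force: [1.4, -0.6, -0.7]
grip_width: 0.0699
grasp_force: 0.0
```

Emit:
jog_arm:
  motion:
    - {"x": -45,"y": -36,"z": 0,"spin": 0,"fingers": 1}
    - {"x": -90,"y": -72,"z": 0,"spin": 0,"fingers": 1}
    - {"x": -135,"y": -108,"z": 0,"spin": 0,"fingers": 1}
    - {"x": -180,"y": -144,"z": 0,"spin": 0,"fingers": 1}
    - {"x": -225,"y": -180,"z": 0,"spin": 0,"fingers": 1}
    - {"x": -270,"y": -216,"z": 0,"spin": 0,"fingers": 1}
    - {"x": -315,"y": -252,"z": 0,"spin": 0,"fingers": 1}
    - {"x": -360,"y": -288,"z": 0,"spin": 0,"fingers": 1}

```text
clock: 1.58
eef_pos: [0.4447, -0.0043, 0.2316]
tool_rot: [0.202, 0.979, 0.0, 0.001]
ft_force: [1.5, 1.5, -0.2]
grip_width: 0.0
grasp_force: 0.0
```

Emit:
jog_arm:
  motion:
    - {"x": -45,"y": -35,"z": 0,"spin": 0,"fingers": 1}
    - {"x": -87,"y": -67,"z": 0,"spin": 10,"fingers": 1}
    - {"x": -87,"y": -67,"z": 0,"spin": 20,"fingers": 1}
    - {"x": -87,"y": -67,"z": 0,"spin": 30,"fingers": 1}
    - {"x": -87,"y": -67,"z": 0,"spin": 40,"fingers": 1}
    - {"x": -87,"y": -67,"z": 0,"spin": 50,"fingers": 1}
    - {"x": -87,"y": -67,"z": 0,"spin": 60,"fingers": 1}
    - {"x": -87,"y": -67,"z": 0,"spin": 70,"fingers": 1}

```text
clock: 2.58
eef_pos: [0.4974, -0.0984, 0.2313]
tool_rot: [0.729, 0.685, 0.0, 0.0]
ft_force: [0.3, 0.7, -0.4]
grip_width: -0.0004
grasp_force: 0.0
```

Emit:
jog_arm:
  motion:
    - {"x": 0,"y": 0,"z": 0,"spin": 10,"fingers": 1}
    - {"x": 0,"y": 0,"z": 0,"spin": 20,"fingers": 1}
    - {"x": 0,"y": 0,"z": 0,"spin": 30,"fingers": 1}
    - {"x": 0,"y": 0,"z": 0,"spin": 40,"fingers": 1}
    - {"x": 0,"y": 0,"z": 0,"spin": 50,"fingers": 1}
    - {"x": 0,"y": 0,"z": 0,"spin": 60,"fingers": 1}
    - {"x": 0,"y": 0,"z": 0,"spin": 70,"fingers": 1}
    - {"x": 0,"y": 0,"z": 0,"spin": 80,"fingers": 1}

```text
clock: 3.58
eef_pos: [0.4973, -0.0984, 0.2313]
tool_rot: [0.998, 0.056, -0.0, 0.0]
ft_force: [-0.4, 0.7, 0.4]
grip_width: -0.0002
grasp_force: 0.0
```

Emit:
jog_arm:
  motion:
    - {"x": 0,"y": 0,"z": 0,"spin": 6.7,"fingers": 1}
    - {"x": 0,"y": 0,"z": 0,"spin": 6.7,"fingers": 1}
    - {"x": 0,"y": 0,"z": 0,"spin": 6.7,"fingers": 1}

```text
clock: 3.95
eef_pos: [0.4973, -0.0984, 0.2313]
tool_rot: [1.0, 0.001, -0.0, -0.0]
ft_force: [0.3, -0.3, -0.6]
grip_width: -0.0002
grasp_force: 0.0
```

```bash
python3 - <<'E'
from h import *
o=readout.get_obs(); print({k:np.round(o[k],4).tolist() for k in("clock","eef_pos","tool_rot","ft_force","grip_width","joint_pos")},bot.tcp_to_grasp)
c=cam("wrist"); cv2.imwrite("pics/w2.png",c["pixels"][:,:,::-1]); print(c["o"],c["R"][2])
q=np.load("q.npy"); print(proj(c,press2w([(0,-.102,.126),(0,-.129,.126),(0,-.075,.126),(.0144,-.06,.1235),(0.005,.085,.184)],q[:2],q[2])))
E
```

```text
{'clock': 3.95, 'eef_pos': [0.4973, -0.0984, 0.2313], 'tool_rot': [1.0, 0.0012, -0.0, -0.0], 'ft_force': [0.3279, -0.3239, -0.5941], 'grip_width': -0.0002, 'joint_pos': [-0.1953, 0.2545, 0.0232, 1.3396, 0.0, 2.9438]} 0.0187
[ 0.57148869 -0.09928075  0.37351709] [-2.89276322e-01 -8.56821017e-04 -9.57245254e-01]
[[327.42975587 193.78998613]
 [356.91176532 198.64441853]
 [297.62552771 188.88760234]
 [283.44561732 169.88847823]
 [ 64.84745219 166.5083141 ]]
```

View pics/w2.png

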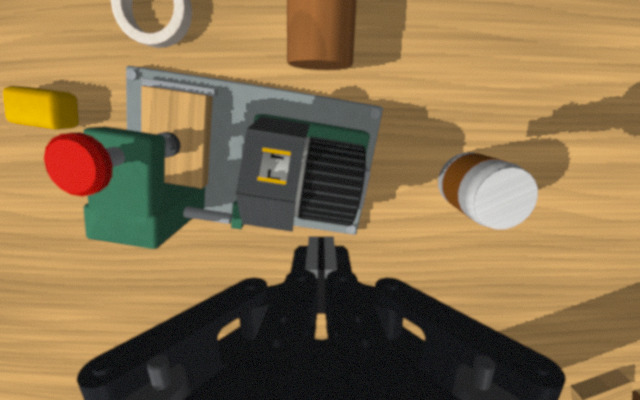

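The wrist view shows the window at (274,166), rim columns from 305 to 366 and rows from 138 to 225, the knob at (78,164), and plate corners at (130,67), (381,106) and (356,233). I'll refine the pose with these corners and enlarge the window.

```bash
python3 - <<'E'
from h import *
from scipy.optimize import least_squares
c=cam("wrist")
pk=[((130,68),(.085,.155)),((381.5,106),(.085,-.155)),((356,233),(-.085,-.155))]
W=[onz(c,u,.016) for u,_ in pk]; print(np.round(W,4).tolist())
f=lambda q:np.concatenate([press2w([*p[1],0.],q[:2],q[2])[0][:2]-w[:2] for w,p in zip(W,pk)])
r=least_squares(f,np.load("q.npy")); q=r.x; print("pose",q.round(4),r.fun.round(4)); np.save("q2.npy",q)
print(proj(c,press2w([(0,-.102,.126),(0,-.129,.126),(0,-.075,.126),(.0144,-.06,.1235)],q[:2],q[2])).round(1).tolist())
k=blob(c,(0,170,60),(4,255,255)); print("knob",k[0],onz(c,k[0],.178))
print("rim",press2w((0,-.102,.126),q[:2],q[2]))
cv2.imwrite("pics/w2c.png",cv2.resize(c["pixels"][135:200,235:320,::-1],None,fx=7,fy=7,interpolation=cv2.INTER_CUBIC))
E
```

```text
[[0.6225, 0.1251, 0.016], [0.578, -0.1718, 0.016], [0.4139, -0.1473, 0.016]]
pose [ 0.5179 -0.0093 -0.1504] [ 0.0026  0.0061  0.0007 -0.0035 -0.0033 -0.0026]
[[332.8, 191.6], [362.4, 195.9], [302.8, 187.1], [288.4, 168.3]]
knob [ 77.25802351 163.8172863 ] [0.53733242 0.07368065 0.178     ]
rim [[ 0.5025695  -0.11018786  0.126     ]]
```

View pics/w2c.png

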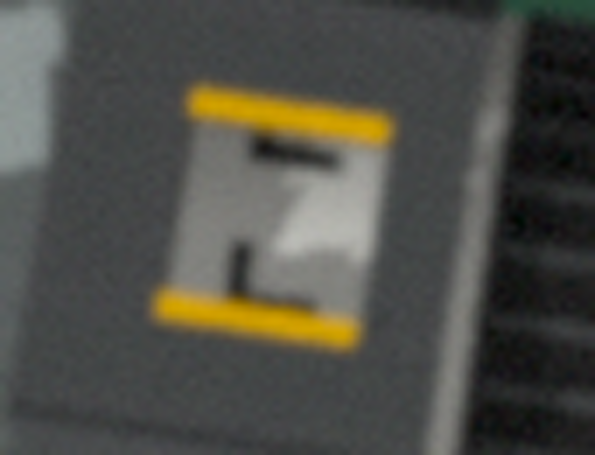

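The crop shows the lower end of a 4 and the flat top of a 3 in the window, about midway between them, so the drum is at roughly 3.5. That leaves about 92 mm to roll. I'll descend over the rim and feel for the top.

Emit:
jog_arm:
  motion:
    - {"x": -2.5,"y": 12,"z": 0,"spin": 0,"fingers": 1}
    - {"x": -2.5,"y": 12,"z": 40,"spin": 0,"fingers": 1}
    - {"x": -2.5,"y": 12,"z": 75,"spin": 0,"fingers": 1}
    - {"x": -2.5,"y": 12,"z": 91,"spin": 0,"fingers": 1}
    - {"x": -2.5,"y": 12,"z": 96,"spin": 0,"fingers": 1}
    - {"x": -2.5,"y": 12,"z": 96,"spin": 0,"fingers": 1}
    - {"x": -2.5,"y": 12,"z": 96,"spin": 0,"fingers": 1}

```text
clock: 4.92
eef_pos: [0.4956, -0.1107, 0.1364]
tool_rot: [1.0, 0.0, 0.001, 0.0]
ft_force: [0.3, 0.2, 0.0]
grip_width: 0.0001
grasp_force: 0.0
```

Emit:
jog_arm:
  motion:
    - {"x": 0,"y": 0,"z": 0.5,"spin": 0,"fingers": 1}
    - {"x": 0,"y": 0,"z": 1.0,"spin": 0,"fingers": 1}
    - {"x": 0,"y": 0,"z": 1.5,"spin": 0,"fingers": 1}
    - {"x": 0,"y": 0,"z": 2,"spin": 0,"fingers": 1}
    - {"x": 0,"y": 0,"z": 2,"spin": 0,"fingers": 1}

```text
clock: 5.55
eef_pos: [0.4948, -0.1103, 0.1332]
tool_rot: [1.0, 0.0, -0.0, -0.0]
ft_force: [0.4, -0.1, 0.6]
grip_width: 0.0002
grasp_force: 0.0
```

Emit:
jog_arm:
  motion:
    - {"x": 0,"y": 0,"z": 0.5,"spin": 0,"fingers": 1}
    - {"x": 0,"y": 0,"z": 1.0,"spin": 0,"fingers": 1}
    - {"x": 0,"y": 0,"z": 1.5,"spin": 0,"fingers": 1}
    - {"x": 0,"y": 0,"z": 1.5,"spin": 0,"fingers": 1}

```text
clock: 6.05
eef_pos: [0.4948, -0.1103, 0.1317]
tool_rot: [1.0, 0.0, -0.0, -0.0]
ft_force: [0.2, 0.5, 0.3]
grip_width: 0.0002
grasp_force: 0.0
```

Emit:
jog_arm:
  motion:
    - {"x": 0,"y": 0,"z": 0.5,"spin": 0,"fingers": 1}
    - {"x": 0,"y": 0,"z": 1.0,"spin": 0,"fingers": 1}
    - {"x": 0,"y": 0,"z": 1.5,"spin": 0,"fingers": 1}
    - {"x": 0,"y": 0,"z": 1.5,"spin": 0,"fingers": 1}

```text
clock: 6.55
eef_pos: [0.4948, -0.1103, 0.1302]
tool_rot: [1.0, 0.0, -0.0, -0.0]
ft_force: [-0.3, 0.7, -0.0]
grip_width: 0.0004
grasp_force: 0.0
```

Emit:
jog_arm:
  motion:
    - {"x": 0,"y": 0,"z": 0.5,"spin": 0,"fingers": 1}
    - {"x": 0,"y": 0,"z": 1.0,"spin": 0,"fingers": 1}
    - {"x": 0,"y": 0,"z": 1.5,"spin": 0,"fingers": 1}
    - {"x": 0,"y": 0,"z": 1.5,"spin": 0,"fingers": 1}

```text
clock: 7.05
eef_pos: [0.4948, -0.1104, 0.1288]
tool_rot: [1.0, 0.0, -0.0, 0.0]
ft_force: [0.5, 0.6, -0.8]
grip_width: -0.0003
grasp_force: 0.0
```

Emit:
jog_arm:
  motion:
    - {"x": 0,"y": 0,"z": 0.5,"spin": 0,"fingers": 1}
    - {"x": 0,"y": 0,"z": 1.0,"spin": 0,"fingers": 1}
    - {"x": 0,"y": 0,"z": 1.5,"spin": 0,"fingers": 1}
    - {"x": 0,"y": 0,"z": 1.5,"spin": 0,"fingers": 1}

```text
clock: 7.55
eef_pos: [0.495, -0.1104, 0.1277]
tool_rot: [1.0, 0.0, 0.0, 0.0]
ft_force: [-1.3, -0.2, 4.4]
grip_width: -0.0003
grasp_force: 1.9
```

Emit:
jog_arm:
  motion:
    - {"x": 0,"y": 0,"z": 0.7,"spin": 0,"fingers": 1}
    - {"x": 0,"y": 0,"z": 1.4,"spin": 0,"fingers": 1}
    - {"x": 0,"y": 0,"z": 1.8,"spin": 0,"fingers": 1}
    - {"x": 0,"y": 0,"z": 1.8,"spin": 0,"fingers": 1}
    - {"x": 0,"y": 0,"z": 1.8,"spin": 0,"fingers": 1}

```text
clock: 8.18
eef_pos: [0.495, -0.1105, 0.1267]
tool_rot: [1.0, 0.0, 0.001, 0.0]
ft_force: [-3.4, 0.7, 9.3]
grip_width: 0.0001
grasp_force: 4.8
```

Emit:
jog_arm:
  motion:
    - {"x": 1.5,"y": 0.2,"z": 0,"spin": 0,"fingers": 1}
    - {"x": 3,"y": 0.4,"z": 0,"spin": 0,"fingers": 1}
    - {"x": 4.5,"y": 0.7,"z": 0,"spin": 0,"fingers": 1}
    - {"x": 6,"y": 0.9,"z": 0,"spin": 0,"fingers": 1}
    - {"x": 6,"y": 0.9,"z": 0,"spin": 0,"fingers": 1}

```text
clock: 8.8
eef_pos: [0.5, -0.1113, 0.1265]
tool_rot: [1.0, 0.0, -0.001, 0.0]
ft_force: [-5.5, 0.4, 11.4]
grip_width: 0.0002
grasp_force: 5.4
```

Emit:
jog_arm:
  motion:
    - {"x": 2,"y": 0.3,"z": 0.2,"spin": 0,"fingers": 1}
    - {"x": 4,"y": 0.6,"z": 0.4,"spin": 0,"fingers": 1}
    - {"x": 6,"y": 0.9,"z": 0.6,"spin": 0,"fingers": 1}
    - {"x": 8,"y": 1.2,"z": 0.6,"spin": 0,"fingers": 1}
    - {"x": 10,"y": 1.5,"z": 0.6,"spin": 0,"fingers": 1}
    - {"x": 10,"y": 1.5,"z": 0.6,"spin": 0,"fingers": 1}

```text
clock: 9.55
eef_pos: [0.5105, -0.1129, 0.1262]
tool_rot: [1.0, 0.0, -0.0, 0.0]
ft_force: [-3.7, 0.8, 12.1]
grip_width: -0.0
grasp_force: 5.7
```

```bash
python3 - <<'E'
from h import *
c=cam("wrist"); q=np.load("q2.npy")
u=proj(c,press2w([(.0144,-.06,.1255)],q[:2],q[2]))[0]; print(u)
cv2.imwrite("pics/w3.png",c["pixels"][:,:,::-1])
E
```

```text
[240.82599531 230.26115874]
```

View pics/w3.png

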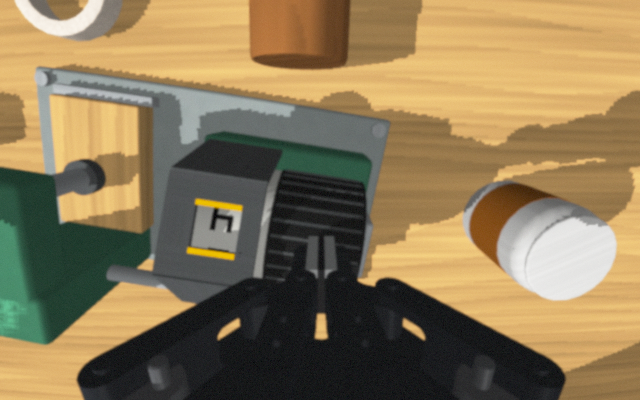

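The view shows the 4 (upside down, as seen) near the middle of the window at (222,221), with the tip midway along the rim (columns 265–365, tip 320). It rolls without slipping. I'll lift, go back and repeat the stroke.

Emit:
jog_arm:
  motion:
    - {"x": 2.5,"y": 0.4,"z": 0.1,"spin": 0,"fingers": 1}
    - {"x": 5,"y": 0.8,"z": 0.2,"spin": 0,"fingers": 1}
    - {"x": 5,"y": 0.8,"z": 0.2,"spin": 0,"fingers": 1}
    - {"x": 5,"y": 0.8,"z": -8,"spin": 0,"fingers": 1}
    - {"x": 5,"y": 0.8,"z": -8,"spin": 0,"fingers": 1}
    - {"x": -18,"y": -2.7,"z": -8,"spin": 0,"fingers": 1}
    - {"x": -18,"y": -2.7,"z": -8,"spin": 0,"fingers": 1}
    - {"x": -18,"y": -2.7,"z": -3,"spin": 0,"fingers": 1}

```text
clock: 10.6
eef_pos: [0.4938, -0.1103, 0.128]
tool_rot: [1.0, 0.0, 0.001, 0.0]
ft_force: [-0.4, -0.6, 4.5]
grip_width: 0.0
grasp_force: 2.1
```

```bash
cat > win.py <<'E'
from h import *
import sys
c=cam("wrist"); P=c["pixels"]
hsv=cv2.cvtColor(P,cv2.COLOR_RGB2HSV); m=cv2.inRange(hsv,(18,150,120),(32,255,255)); q=np.load("q2.npy")
u=proj(c,press2w([(.0144,-.06,.1255)],q[:2],q[2]))[0]
n,l,s,ce=cv2.connectedComponentsWithStats(m)
g=sorted([i for i in range(1,n) if s[i,4]>25 and np.linalg.norm(ce[i]-u)<70],key=lambda i:-s[i,4])[:2]
g.sort(key=lambda i:ce[i][1]); print("bars",[ce[i].round(1).tolist() for i in g])
# 4 corners of opening: inner edges of bars, warped with image turned 180 deg so numeral is upright
def ends(i):
    r=cv2.boxPoints(cv2.minAreaRect(np.argwhere(l==i)[:,::-1].astype(np.float32))); return r[np.argsort(r[:,0])]
t,b=ends(g[0]),ends(g[1]); low=lambda p:p[np.argmax(p[:,1])]; up=lambda p:p[np.argmin(p[:,1])]
src=np.float32([low(t[:2]),low(t[2:]),up(b[2:]),up(b[:2])])
dst=np.float32([[240,220],[0,220],[0,0],[240,0]])
w=cv2.warpPerspective(P,cv2.getPerspectiveTransform(src,dst),(240,220))
cv2.imwrite(f"pics/{sys.argv[1]}.png",w[:,:,::-1])
d=(cv2.cvtColor(w,cv2.COLOR_RGB2GRAY)<70)[:, 30:210].sum(1)
r=[int(x) for x in d.reshape(22,10).mean(1)]; print("dark per mm from top",r)
print({k:np.round(v,4).tolist() for k,v in readout.get_obs().items() if k in("clock","eef_pos","ft_force")})
E
python3 win.py n1
```

```text
bars [[221.5, 172.0], [212.8, 221.3]]
dark per mm from top [12, 51, 101, 47, 0, 0, 0, 0, 0, 0, 0, 0, 0, 0, 14, 33, 34, 36, 35, 38, 79, 69]
{'clock': 10.65, 'eef_pos': [0.4938, -0.1103, 0.1275], 'ft_force': [0.0591, -0.2269, 3.8586]}
```

Emit:
jog_arm:
  motion:
    - {"x": 0,"y": 0,"z": 1.3,"spin": 0,"fingers": 1}
    - {"x": 0,"y": 0,"z": 2.6,"spin": 0,"fingers": 1}
    - {"x": 3,"y": 0.4,"z": 2.6,"spin": 0,"fingers": 1}
    - {"x": 6,"y": 0.9,"z": 2.6,"spin": 0,"fingers": 1}
    - {"x": 9,"y": 1.4,"z": 2.7,"spin": 0,"fingers": 1}
    - {"x": 12,"y": 1.8,"z": 2.8,"spin": 0,"fingers": 1}
    - {"x": 12,"y": 1.8,"z": 2.8,"spin": 0,"fingers": 1}

```text
clock: 11.52
eef_pos: [0.5048, -0.112, 0.1264]
tool_rot: [1.0, 0.0, -0.0, 0.0]
ft_force: [-5.8, -0.3, 11.2]
grip_width: 0.0001
grasp_force: 5.8
```

Emit:
jog_arm:
  motion:
    - {"x": 3,"y": 0.4,"z": 0,"spin": 0,"fingers": 1}
    - {"x": 6,"y": 0.9,"z": 0.1,"spin": 0,"fingers": 1}
    - {"x": 9,"y": 1.4,"z": 0.2,"spin": 0,"fingers": 1}
    - {"x": 11,"y": 1.6,"z": 0.4,"spin": 0,"fingers": 1}
    - {"x": 11,"y": 1.6,"z": 0.4,"spin": 0,"fingers": 1}

```text
clock: 12.15
eef_pos: [0.5161, -0.1138, 0.1258]
tool_rot: [1.0, 0.0, 0.0, 0.0]
ft_force: [-4.2, -0.7, 10.0]
grip_width: 0.0001
grasp_force: 4.5
```

```bash
python3 win.py n2
```

```text
bars [[216.9, 214.7], [209.8, 263.1]]
dark per mm from top [69, 99, 10, 0, 0, 0, 0, 0, 0, 0, 0, 0, 55, 97, 33, 14, 15, 17, 62, 98, 45, 13]
{'clock': 12.2, 'eef_pos': [0.5161, -0.1138, 0.1259], 'ft_force': [-4.2141, -0.6385, 10.3121]}
```

The window shows the 5/6 gap 7 mm from the top edge, so the drum is at about 5.36. Next stroke.

Emit:
jog_arm:
  motion:
    - {"x": 0,"y": 0,"z": -8,"spin": 0,"fingers": 1}
    - {"x": 0,"y": 0,"z": -8,"spin": 0,"fingers": 1}
    - {"x": -23,"y": -3.4,"z": -8,"spin": 0,"fingers": 1}
    - {"x": -23,"y": -3.4,"z": -8,"spin": 0,"fingers": 1}
    - {"x": -23,"y": -3.4,"z": -3.2,"spin": 0,"fingers": 1}
    - {"x": -23,"y": -3.4,"z": -1.6,"spin": 0,"fingers": 1}
    - {"x": -23,"y": -3.4,"z": -0.5,"spin": 0,"fingers": 1}
    - {"x": -23,"y": -3.4,"z": -0.5,"spin": 0,"fingers": 1}

```text
clock: 13.2
eef_pos: [0.494, -0.1104, 0.1266]
tool_rot: [1.0, 0.0, 0.001, 0.0]
ft_force: [-2.7, 1.3, 10.1]
grip_width: -0.0001
grasp_force: 5.0
```

Emit:
jog_arm:
  motion:
    - {"x": 3,"y": 0.4,"z": 0,"spin": 0,"fingers": 1}
    - {"x": 6,"y": 0.9,"z": 0,"spin": 0,"fingers": 1}
    - {"x": 9,"y": 1.4,"z": 0.1,"spin": 0,"fingers": 1}
    - {"x": 12,"y": 1.8,"z": 0.2,"spin": 0,"fingers": 1}
    - {"x": 15,"y": 2.2,"z": 0.2,"spin": 0,"fingers": 1}
    - {"x": 18,"y": 2.7,"z": 0.3,"spin": 0,"fingers": 1}
    - {"x": 21,"y": 3.1,"z": 0.4,"spin": 0,"fingers": 1}
    - {"x": 21,"y": 3.1,"z": 0.4,"spin": 0,"fingers": 1}

```text
clock: 14.2
eef_pos: [0.5144, -0.1136, 0.126]
tool_rot: [1.0, 0.0, 0.0, 0.0]
ft_force: [-3.8, -0.5, 10.0]
grip_width: 0.0002
grasp_force: 4.8
```

Emit:
jog_arm:
  motion:
    - {"x": 0,"y": 0,"z": -8,"spin": 0,"fingers": 1}
    - {"x": 0,"y": 0,"z": -8,"spin": 0,"fingers": 1}
    - {"x": -21,"y": -3.1,"z": -8,"spin": 0,"fingers": 1}
    - {"x": -21,"y": -3.1,"z": -8,"spin": 0,"fingers": 1}

```text
clock: 14.7
eef_pos: [0.4917, -0.1098, 0.1322]
tool_rot: [1.0, 0.0, -0.001, -0.0]
ft_force: [-0.1, -0.3, -0.8]
grip_width: -0.0
grasp_force: 0.0
```

```bash
python3 win.py n3
```

```text
bars [[224.4, 166.0], [216.3, 214.6]]
dark per mm from top [0, 0, 0, 0, 0, 96, 76, 18, 15, 14, 14, 89, 81, 36, 32, 33, 42, 100, 71, 0, 0, 0]
{'clock': 14.75, 'eef_pos': [0.4927, -0.11, 0.1325], 'ft_force': [0.7106, 0.9618, 0.0715]}
```

The 6 is about 0.9 mm past the middle (value ≈ 6.04), so about 25.5 mm of rolling remains. I'll stroke 20 mm, measure, then finish.

Emit:
jog_arm:
  motion:
    - {"x": 0,"y": 0,"z": 4.5,"spin": 0,"fingers": 1}
    - {"x": 0,"y": 0,"z": 6,"spin": 0,"fingers": 1}
    - {"x": 0,"y": 0,"z": 7.5,"spin": 0,"fingers": 1}
    - {"x": 0,"y": 0,"z": 7.5,"spin": 0,"fingers": 1}
    - {"x": 3,"y": 0.4,"z": 7.6,"spin": 0,"fingers": 1}
    - {"x": 6,"y": 0.9,"z": 7.6,"spin": 0,"fingers": 1}
    - {"x": 9,"y": 1.4,"z": 7.6,"spin": 0,"fingers": 1}
    - {"x": 9,"y": 1.4,"z": 7.6,"spin": 0,"fingers": 1}

```text
clock: 15.75
eef_pos: [0.5016, -0.1116, 0.1264]
tool_rot: [1.0, 0.0, -0.0, 0.0]
ft_force: [-6.0, 1.2, 11.4]
grip_width: 0.0
grasp_force: 5.6
```

Emit:
jog_arm:
  motion:
    - {"x": 3,"y": 0.4,"z": 0.1,"spin": 0,"fingers": 1}
    - {"x": 6,"y": 0.9,"z": 0.2,"spin": 0,"fingers": 1}
    - {"x": 9,"y": 1.3,"z": 0.3,"spin": 0,"fingers": 1}
    - {"x": 11,"y": 1.6,"z": 0.4,"spin": 0,"fingers": 1}
    - {"x": 11,"y": 1.6,"z": 0.4,"spin": 0,"fingers": 1}
    - {"x": 11,"y": 1.6,"z": -7.6,"spin": 0,"fingers": 1}
    - {"x": 11,"y": 1.6,"z": -7.6,"spin": 0,"fingers": 1}

```text
clock: 16.62
eef_pos: [0.5136, -0.1132, 0.1331]
tool_rot: [1.0, 0.0, 0.001, 0.0]
ft_force: [1.1, -0.4, 0.2]
grip_width: -0.0001
grasp_force: 0.0
```

Emit:
jog_arm:
  motion:
    - {"x": -13,"y": -1.9,"z": 0,"spin": 0,"fingers": 1}
    - {"x": -13,"y": -1.9,"z": 0,"spin": 0,"fingers": 1}

```text
clock: 16.88
eef_pos: [0.4981, -0.1108, 0.1322]
tool_rot: [1.0, 0.0, -0.001, -0.0]
ft_force: [-0.3, 0.1, -0.4]
grip_width: 0.0002
grasp_force: 0.0
```

```bash
python3 win.py n4
```

```text
bars [[223.5, 178.2], [215.9, 226.2]]
dark per mm from top [13, 19, 19, 19, 19, 19, 20, 19, 18, 18, 19, 17, 0, 0, 0, 0, 0, 0, 0, 0, 0, 0]
{'clock': 16.925, 'eef_pos': [0.4989, -0.111, 0.1324], 'ft_force': [-0.6359, 0.2724, 0.0566]}
```

The 7's foot is at 12 mm and should be near 18–19 mm, so about 6.5 mm more.

Emit:
jog_arm:
  motion:
    - {"x": 0,"y": 0,"z": 4.5,"spin": 0,"fingers": 1}
    - {"x": 0,"y": 0,"z": 6,"spin": 0,"fingers": 1}
    - {"x": 0,"y": 0,"z": 7.5,"spin": 0,"fingers": 1}
    - {"x": 0,"y": 0,"z": 7.5,"spin": 0,"fingers": 1}
    - {"x": 2.5,"y": 0.4,"z": 7.5,"spin": 0,"fingers": 1}
    - {"x": 5,"y": 0.8,"z": 7.6,"spin": 0,"fingers": 1}
    - {"x": 7,"y": 1,"z": 7.6,"spin": 0,"fingers": 1}
    - {"x": 7,"y": 1,"z": 7.6,"spin": 0,"fingers": 1}

```text
clock: 17.92
eef_pos: [0.5062, -0.1123, 0.1265]
tool_rot: [1.0, 0.0, -0.0, 0.0]
ft_force: [-4.9, 1.0, 10.1]
grip_width: 0.0001
grasp_force: 5.6
```

Emit:
jog_arm:
  motion:
    - {"x": 0,"y": 0,"z": -8,"spin": 0,"fingers": 1}
    - {"x": 0,"y": 0,"z": -8,"spin": 0,"fingers": 1}
    - {"x": 0,"y": 0,"z": -8,"spin": 0,"fingers": 1}

```text
clock: 18.3
eef_pos: [0.5068, -0.1121, 0.1328]
tool_rot: [1.0, 0.0, -0.0, -0.0]
ft_force: [-0.2, -0.1, 0.8]
grip_width: 0.0002
grasp_force: 0.0
```

```bash
python3 win.py n5
```

```text
bars [[222.9, 193.8], [215.5, 241.0]]
dark per mm from top [0, 0, 0, 0, 71, 101, 31, 19, 20, 19, 19, 20, 19, 19, 20, 19, 20, 19, 2, 0, 0, 0]
{'clock': 18.35, 'eef_pos': [0.5067, -0.1121, 0.1327], 'ft_force': [-0.481, -0.129, -0.2204]}
```

View pics/n5.png

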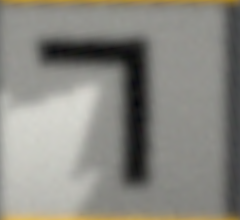

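Emit:
jog_arm:
  motion:
    - {"x": 0,"y": 0,"z": -40,"spin": 0,"fingers": 1}
    - {"x": 0,"y": 0,"z": -90,"spin": -10,"fingers": 1}
    - {"x": 0,"y": 0,"z": -90,"spin": -20,"fingers": 1}
    - {"x": 0,"y": 0,"z": -90,"spin": -30,"fingers": 1}
    - {"x": 8,"y": -50,"z": -90,"spin": -30,"fingers": 1}
    - {"x": 16,"y": -100,"z": -90,"spin": -30,"fingers": 1}
    - {"x": 24,"y": -150,"z": -90,"spin": -30,"fingers": 1}
    - {"x": 30,"y": -187.6,"z": -90,"spin": -30,"fingers": 1}

```text
clock: 19.35
eef_pos: [0.5367, 0.0774, 0.2227]
tool_rot: [0.966, 0.26, -0.0, -0.0]
ft_force: [-0.3, -0.6, 1.1]
grip_width: -0.0003
grasp_force: 0.0
```

Emit:
jog_arm:
  motion:
    - {"x": 0,"y": 0,"z": 0,"spin": 0,"fingers": 1}
    - {"x": 0,"y": 0,"z": 0,"spin": 0,"fingers": 1}

```text
clock: 19.6
eef_pos: [0.5364, 0.0751, 0.2227]
tool_rot: [0.966, 0.259, -0.001, 0.0]
ft_force: [-0.9, 0.1, -0.9]
grip_width: 0.0002
grasp_force: 0.0
```

```bash
python3 - <<'E'
from h import *
a,b,w=cam("scene"),cam("side"),cam("wrist")
for c in(a,b,w):
    k=blob(c,(0,170,60),(4,255,255)); print(k[0].round(1),k[1],onz(c,k[0],.178).round(4))
o=readout.get_obs();print(o["eef_pos"],o["ft_force"],o["joint_pos"].round(3) if hasattr(o["joint_pos"],"round") else o["joint_pos"])
cv2.imwrite("pics/w6.png",w["pixels"][:,:,::-1])
E
```

```text
[354.6 190.6] [347 185  17  13 165] [0.5386 0.0784 0.178 ]
[340.9 197. ] [331 189  21  17 278] [0.5363 0.0786 0.178 ]
[317.4 216.2] [ 286  188   65   59 2774] [0.539  0.0772 0.178 ]
[0.53658285 0.07427783 0.22314239] [ 0.83851717 -0.64432958  0.56684636] [ 0.138  0.327  0.102  1.345 -0.     2.757]
```

The enlarged window shows an upright 7, vertically centred (rows 40–185 of 220). The knob lies within 3 mm of the tool, so I'll push it.

Emit:
jog_arm:
  motion:
    - {"x": 0,"y": 0,"z": 25,"spin": 0,"fingers": 1}
    - {"x": 0,"y": 0,"z": 36,"spin": 0,"fingers": 1}
    - {"x": 0,"y": 0,"z": 40,"spin": 0,"fingers": 1}
    - {"x": 0,"y": 0,"z": 44,"spin": 0,"fingers": 1}
    - {"x": 0,"y": 0,"z": 47,"spin": 0,"fingers": 1}
    - {"x": 0,"y": 0,"z": 49.5,"spin": 0,"fingers": 1}
    - {"x": 0,"y": 0,"z": 49.5,"spin": 0,"fingers": 1}

```text
clock: 20.62
eef_pos: [0.5367, 0.0749, 0.176]
tool_rot: [0.966, 0.259, 0.001, 0.001]
ft_force: [-4.7, -3.6, 10.7]
grip_width: 0.0001
grasp_force: 5.6
```

Force is 10.7 N at z 0.176, which is the stop. I'll press a little more to be certain, hold, then come up.

Emit:
jog_arm:
  motion:
    - {"x": 0,"y": 0,"z": 1,"spin": 0,"fingers": 1}
    - {"x": 0,"y": 0,"z": 2,"spin": 0,"fingers": 1}
    - {"x": 0,"y": 0,"z": 2,"spin": 0,"fingers": 1}
    - {"x": 0,"y": 0,"z": 2,"spin": 0,"fingers": 1}

```text
clock: 21.12
eef_pos: [0.5368, 0.0749, 0.1759]
tool_rot: [0.966, 0.259, 0.002, 0.001]
ft_force: [-9.4, -3.5, 19.1]
grip_width: -0.0001
grasp_force: 10.1
```

Emit:
jog_arm:
  motion:
    - {"x": 0,"y": 0,"z": -4,"spin": 0,"fingers": 1}
    - {"x": 0,"y": 0,"z": -8,"spin": 0,"fingers": 1}
    - {"x": 0,"y": 0,"z": -14,"spin": 0,"fingers": 1}
    - {"x": 0,"y": 0,"z": -40,"spin": 0,"fingers": 1}
    - {"x": 0,"y": 0,"z": -75,"spin": 0,"fingers": 1}
    - {"x": 0,"y": 60,"z": -75,"spin": 0,"fingers": 1}
    - {"x": 0,"y": 90,"z": -75,"spin": 0,"fingers": 1}
    - {"x": 0,"y": 90,"z": -75,"spin": 0,"fingers": 1}

```text
clock: 22.12
eef_pos: [0.583, -0.0039, 0.2462]
tool_rot: [0.966, 0.258, 0.0, -0.0]
ft_force: [-0.3, -0.4, -0.3]
grip_width: 0.0001
grasp_force: 0.0
```

```bash
python3 - <<'E'
from h import *
a,b,w=cam("scene"),cam("side"),cam("wrist")
ra,rb=[blob(c,(0,170,60),(4,255,255))[0] for c in(a,b)]; print(ra,rb,tri(a,ra,b,rb)[0].round(4),readout.get_obs()["eef_pos"],readout.get_obs()["ft_force"])
cv2.imwrite("pics/w7.png",w["pixels"][:,:,::-1])
E
```

```text
[354.60606061 190.60606061] [340.92779783 197.03971119] [0.5363 0.0756 0.1756] [ 0.58156686 -0.00168711  0.24643675] [-0.51175254  1.28237348 -0.26188006]
```

View pics/w7.png

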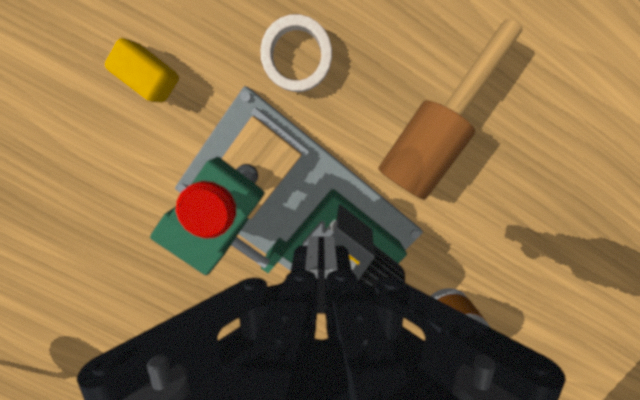

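The wrist view shows the knob at (205,210), with the tool clear of everything and the tape roll, mallet, tape measure and tin in place. In the scene and side views the knob is at the same pixels as before the push, so it is fully up.

```bash
python3 -c "
from workcell import bot
print(bot.job_done())"
```

```text
the job is handed in; nothing more can be done
None
```

The job is handed in, though no verdict came back: the 7 measured within about 1 mm of the window's middle before the push, the knob reached its stop and is back up, and the last picture showed the other items in place; readings on the drum stayed at about 12 N.

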